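Sweep loose parts off the breadboard into the tray

TASK

Clear the raised breadboard: sweep the three small parts lying on it (stop collar, slotted clamp, thumb nut) with the fingertips over its front edge so that all three drop into the white tray standing against that edge. Push them along the board only, never pick them up, and leave the post, the dropper bottle and the lens tube at the back of the board where they stand.

Things in the scene. Friction and masses are not known exactly. Their poses are not given: they have to be found in the camera images.
- breadboard: fixed raised aluminium optical breadboard, 280 (its x) by 440 (its y) mm, flat top 50 mm above the table, no rim; origin under its centre at table height, x pointing to the back, away from the robot, z up; the front edge, nearest the robot, lies at its x = -140 mm. It stands at a slightly different place and yaw each time. The dark dots are flush screw holes
- tray: fixed open white plastic tray on the table, 120 (x) by 210 (y) by 36 mm high outside, walls and floor 3 mm, its axes parallel to the breadboard's; origin at the centre of its underside. It stands against the front edge of the breadboard (2 mm gap), so its rim is 14 mm below the board's top; where along the edge differs each time, within 100 mm either side of the middle
- collar: loose dark steel ring lying flat on the breadboard, 36 mm across, 13 mm bore, 14 mm high, about 70 g; origin at the centre of its underside, z along the bore
- clamp: loose dark steel slotted clamp lying flat on the breadboard, 40 (x) by 28 (y) by 12 mm high, about 60 g; origin at the centre of its underside
- nut: loose brass thumb nut lying flat on the breadboard, a disc 30 mm across and 9 mm high with an 18 mm boss up to 16 mm, about 50 g; origin at the centre of its underside
- post: bystander: loose steel post standing near the back of the breadboard, foot 34 mm across, 60 mm high; origin at the centre of its underside
- dropper: bystander: small loose amber dropper bottle standing near the back of the breadboard, 30 mm across, 58 mm high; origin at the centre of its underside
- lens_tube: bystander: loose black lens tube standing near the back of the breadboard, 33 mm across, 34 mm high; origin at the centre of its underside

How it is judged:
At the end, for the whole second after the job is handed in: Collar, clamp and nut lie at rest (under 20 mm/s) inside the tray's walls, their origins below its rim; post, dropper bottle and lens tube stand upright (within 0.2 rad) within 15 mm of where they started (x of collar in the frame of tray between -0.058 and 0.058 m and y of collar in the frame of tray between -0.103 and 0.103 m and z of each of collar, clamp, nut in the frame of tray below 0.036 m and linear speed of each of collar, clamp, nut below 0.02 m/s and x of clamp in the frame of tray between -0.058 and 0.058 m and y of clamp in the frame of tray between -0.103 and 0.103 m and x of nut in the frame of tray between -0.058 and 0.058 m and y of nut in the frame of tray between -0.103 and 0.103 m and distance of each of post, dropper, lens_tube from where it was at the start of the episode below 0.015 m and angle between each of post, dropper, lens_tube's own z axis and vertical below 0.2 rad); the robot touches nothing.
It fails at once if a part is lifted more than 12 mm above the breadboard's top (height (world z) of any of collar, clamp, nut above 0.062 m).
It fails at once if the post, the dropper bottle or the lens tube is moved more than 15 mm (distance of any of post, dropper, lens_tube from where it was at the start of the episode above 0.015 m).
It also fails if it takes over 67 s, if anything falls off the work surface, if the arm or the gripper's body presses on something with over 40 N, if the wrist force passes 120 N, or if a joint passes its speed limit or range.

ROBOT

A 7-joint arm with a two-finger parallel gripper is mounted at the origin on the work surface. World frame = base frame: x ahead of the robot, y to its left, z up, the work surface at z = 0. Lengths are in m, angles in rad, forces in N, time in s.
With the tool pointing down it reaches from about 0.4 to 0.85 m from the base axis. Payload 4.5 kg.
Tool frame: the origin (TCP) lies midway between the tips of the shut fingers; the grasp point (between the pads) lies 19 mm behind it; z points along the fingers, y is the line along which they close (so a half turn about z gives the same grasp; the last joint's range is limited). The gripper opens to 88 mm and grips with 3 to 60 N. Pads are 18 mm wide; open, the fingers measure 123 mm over their backs; the gripper's body (75 mm by 187 mm) begins 45 mm behind the grasp point.
Start: joints at [-1.133, 0.689, -0.195, 1.565, 0.157, 0.902, -0.215], TCP at [0.246, 0.575, 0.239] pointing down, gripper open.
Joint ranges: [-3.01, 3.01], [-0.46, 2.08], [-1.47, 1.51], [0.13, 2.56], [-1, 4.14], [0.04, 2.09], [-2.66, 2.66]. Speed limits (rad/s): [2.57, 2.57, 3.14, 3.14, 3.14, 3.14, 3.14].

INTERFACE

Orientations are given as a unit quaternion [x, y, z, w].
In Python, from plant import sensors, eyes, finish_job gives the robot as it stands.
- The arm moves only by the tool send_rows, never from a script. Its argument "rows" is text: rows parted by semicolons, each of 4 numbers parted by spaces: the shift along the tool's x, y, z normalised to -1 to 1, where 1 is 30 cm, then the turn about the tool's z normalised to -1 to 1, where 1 is 2 pi rad. A call has 1 to 10 rows; each row is the pose to reach, as a shift and turn from the pose commanded when the call began, along the tool's axes at that moment, turning the shorter way round; what a row does not reach only later rows make up. A row lasts 1/12 s, in which the tool goes at most 41.7 mm and 7.16 degrees, less where a joint would pass 70% of its speed; a pose out of reach is approached as far as the arm can. A call with a number of a shift or a turn outside -1 to 1 is refused whole. A call with a gripper value outside its range is refused whole. "jaw" is the closure, from -1 (fully open) to 1 (shut), set as the call begins (left out, the last holds). The fingers move at their own pace and stop on an object; "force" is the grip in N (left out, the last holds). Time passes only in rows, so rows that repeat a pose let the fingers close. It gives the time, the measured TCP pose, the force, the opening and the grip force at its end, in the units of the state.
- sensors.get_state(): the state, without advancing time (a new reading comes with each control period).
- eyes.snapshot(name): name is "scene" or "top" or "wrist"; returns (picture, depth): 384x512x3 uint8, red, green, blue; 384x512 float32, m along the optical axis (not along the pixel's ray), 0 where there is no reading.
- eyes.calibration(name): a dict with "fov_y" (degrees; the focal length in pixels is half the picture's height over the tangent of half this angle, whatever the lens; pixels are square), "cx", "cy" (the principal point, pixels), "dist_coeffs" ([k1, k2, p1, p2, k3] as OpenCV has them; the pictures are not rectified), "world_from_camera" (4x4, takes a point from camera to world coordinates). Camera axes: x right, y down, z forward; pixel columns grow to the right and rows downward; lengths in m; the calibration is good to about 2 mm. A picture is of the moment at which its call begins: read the wrist's pose just before it. calibration takes no time and is no camera call; for the wrist camera it gives the pose at the moment of the call.
- finish_job(): hands the job in; it is judged then, once.
The state is a dict: "clock": time; "q": joint angles; "qd": joint speeds; "joint_torque": joint torques, N m; "tool_pos": TCP position; "eef_rot": TCP orientation; "contact_force": force on the tool from outside, world axes, zero at the start; "moment": the same for the moment, N m; "opening": opening from 0.0 (shut) to 1.0 (fully open); "finger_force": force on a finger pad.
Only numpy, scipy, OpenCV 4.12 (cv2) and the standard library are available. Lean on these libraries where they do the work, as an engineer would, in place of code of your own. Each camera call takes 0.05 s, during which the arm holds its last target. There are 200 camera calls.

## Working session

There is one attempt and no reset: what is moved stays moved. The work goes in short steps, Python scripts to look and compute and a tool call to move; the robot and the scene stay as the last step left them, time stands still between calls to the robot, and variables do not carry over. Pictures are saved under pics/ and viewed, at most 10 in all, crops included, and the job is handed in when it is done.

Besides the shell and the picture viewer there is one more tool, called after ">>>" as name(argument=value, ...) on one line, values as JSON. send_rows: Moves the arm, as the interface text tells. Scaled input: -1 to 1 covers 30 cm each way for a shift and 2 pi rad each way for a turn. Its arguments: {"type":"object","properties":{"rows":{"type":"string"},"jaw":{"type":"number"},"force":{"type":"number"}},"required":["rows"]}

```bash
ls; mkdir -p pics; python3 - <<'E'
from plant import sensors, eyes
import cv2, numpy as np
s=sensors.get_state(); print(s['clock'],s['tool_pos'],s['eef_rot'],s['opening'])
for n in ("top","scene"):
    p,d=eyes.snapshot(n); c=eyes.calibration(n); np.savez(f"pics/{n}0.npz",p=p,d=d,**{k:np.array(v) for k,v in c.items()})
    cv2.imwrite(f"pics/{n}0.png",p[:,:,::-1]); print(n,c)
E
```

```text
pics
0.0 [0.24538483 0.57414303 0.2379313 ] [ 2.00511898e-01  9.79690863e-01 -8.82922069e-04 -1.11147412e-04] 1.0003628117357133
top {'fov_y': 43.800379302225, 'cx': 253.79232483911287, 'cy': 198.25188197120787, 'dist_coeffs': array([-0.17922531,  0.        ,  0.        ,  0.        ,  0.        ]), 'world_from_camera': array([[-0.05563201, -0.97441552,  0.21776014,  0.41941573],
       [-0.99844458,  0.05349001, -0.01572361,  0.02096587],
       [ 0.00367334, -0.21829616, -0.97587565,  0.77043244],
       [ 0.        ,  0.        ,  0.        ,  1.        ]])}
scene {'fov_y': 55.30178452578433, 'cx': 258.9865815728434, 'cy': 190.60076629085268, 'dist_coeffs': array([-0.09213229,  0.        ,  0.        ,  0.        ,  0.        ]), 'world_from_camera': array([[ 0.52252397,  0.72055676, -0.45581428,  0.88756962],
       [ 0.85261791, -0.43946649,  0.28268694, -0.19280874],
       [ 0.00337688, -0.53634612, -0.84399137,  0.61976677],
       [ 0.        ,  0.        ,  0.        ,  1.        ]])}
```

View pics/top0.png

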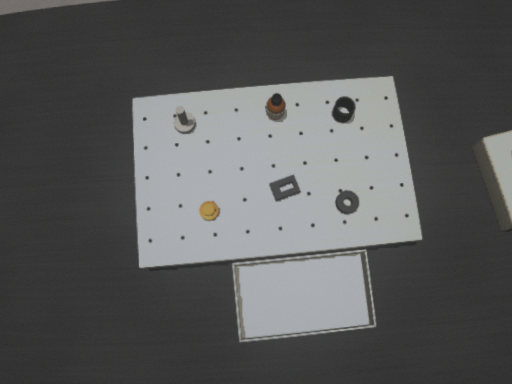

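View pics/scene0.png

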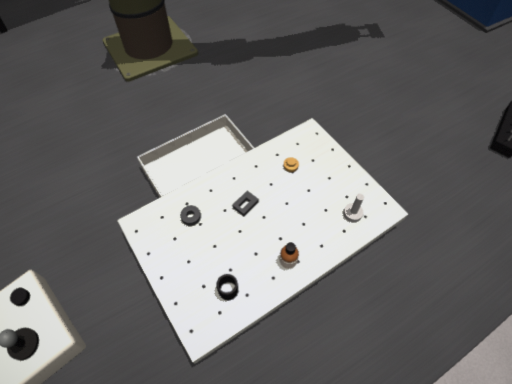

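The top view shows the board with corners near (133,97), (393,80), (416,240) and (140,264). On it are the collar (347,202), clamp (285,188) and nut (209,211). The tray spans x 233–374 and y 252–340 px. The bystanders are the post (184,124), dropper (276,110) and lens tube (344,110). The scene view shows the same things: collar (191,215), clamp (246,203), nut (291,164).

```bash
cat > h.py <<'E'
import numpy as np, cv2
class Cam:
    def __init__(s,p,c):
        s.p=p; f=p.shape[0]/2/np.tan(np.radians(float(c['fov_y']))/2)
        s.K=np.array([[f,0,float(c['cx'])],[0,f,float(c['cy'])],[0,0,1]]); s.D=np.array(c['dist_coeffs']); s.T=np.array(c['world_from_camera'])
    def rays(s,px):
        u=cv2.undistortPoints(np.float64(px).reshape(-1,1,2),s.K,s.D)[:,0]
        return np.c_[u,np.ones(len(u))]@s.T[:3,:3].T
    def plane(s,px,z):
        r=s.rays(px); o=s.T[:3,3]; return o+r*((z-o[2])/r[:,2])[:,None]
    def proj(s,X):
        Y=(np.float64(X).reshape(-1,3)-s.T[:3,3])@s.T[:3,:3]
        return cv2.projectPoints(Y,np.zeros(3),np.zeros(3),s.K,s.D)[0][:,0]
def load(n):
    z=np.load(n); return Cam(z['p'],z)
def tri(c1,p1,c2,p2):
    a,b=c1.rays([p1])[0],c2.rays([p2])[0]; o1,o2=c1.T[:3,3],c2.T[:3,3]
    t=np.linalg.lstsq(np.c_[a,-b],o2-o1,rcond=None)[0]; A,B=o1+a*t[0],o2+b*t[1]
    return (A+B)/2,np.linalg.norm(A-B)
def blobs(m,amin=30):
    n,l,st,ce=cv2.connectedComponentsWithStats(m.astype(np.uint8)); return [(st[i,4],ce[i].round(1),st[i,:4],l==i) for i in range(1,n) if st[i,4]>=amin]
E
cat > m.py <<'E'
from h import *
out={}
for n in ("top","scene"):
    c=load(f"pics/{n}0.npz"); g=c.p.max(2); hsv=cv2.cvtColor(c.p,cv2.COLOR_RGB2HSV)
    m=(g>115).astype(np.uint8)
    k=cv2.findContours(m,cv2.RETR_EXTERNAL,cv2.CHAIN_APPROX_NONE)[0]
    print(n)
    for q in sorted(k,key=cv2.contourArea)[-3:]:
        h=cv2.convexHull(q); print(cv2.contourArea(q),cv2.approxPolyDP(h,6,True)[:,0].tolist())
    big=max(k,key=cv2.contourArea); f=cv2.drawContours(np.zeros_like(m),[big],-1,1,-1)
    for a,ce,bb,_ in blobs((f>0)&((g<90)|(hsv[...,1]>130)),25): print(a,ce,bb)
E
python3 m.py
```

```text
top
1255.5 [[511, 220], [483, 142], [511, 130]]
10593.5 [[365, 250], [375, 326], [240, 341], [233, 263]]
46001.0 [[392, 76], [421, 239], [139, 266], [133, 98]]
326 [275.8 106.7] [266  94  19  26]
402 [343.3 109.4] [332  97  23  26]
88 [182.9 118.4] [178 112  11  13]
27 [189. 130.] [181 124  14  10]
391 [284.1 187.9] [270 176  30  25]
366 [346.5 201.7] [336 189  23  25]
221 [208.6 209.9] [200 202  18  17]
scene
2612.5 [[511, 315], [511, 383], [433, 383]]
4668.0 [[32, 270], [75, 341], [26, 382], [0, 383], [0, 290]]
40281.5 [[312, 118], [407, 214], [192, 361], [117, 221], [137, 156], [224, 114]]
146 [290.7 164.5] [284 158  14  15]
280 [245.2 203.5] [233 192  25  24]
75 [355.3 206.2] [351 199  10  14]
261 [190.2 215.8] [181 206  19  20]
242 [289.2 252.5] [281 243  17  19]
319 [226.9 286.6] [217 274  21  26]
```

```bash
cat > m2.py <<'E'
from h import *
t=load("pics/top0.npz"); s=load("pics/scene0.npz")
for n,a,b in [("collar",(346.5,201.7),(190.2,215.8)),("clamp",(284.1,187.9),(245.2,203.5)),("nut",(208.6,209.9),(290.7,164.5)),("lens",(343.3,109.4),(226.9,286.6)),("dropper",(275.8,106.7),(289.2,252.5))]:
    X,e=tri(t,a,s,b); print(n,X.round(4),"miss",e.round(4),"plane",t.plane([a],.058)[0].round(4),s.plane([b],.058)[0].round(4))
def line(P):
    vx,vy,x,y=cv2.fitLine(np.float32(P),cv2.DIST_HUBER,0,1e-3,1e-3).ravel(); return np.array([x,y]),np.array([vx,vy])
def inter(l,m):
    u=np.linalg.solve(np.c_[l[1],-m[1]],m[0]-l[0]); return l[0]+u[0]*l[1]
def quad(c,big,cor,z):
    w=[c.plane(big,z)[:,:2]]; W=w[0]; C=c.plane(cor,z)[:,:2]; L=[]
    for i in range(4):
        a,b=C[i],C[(i+1)%4]; d=(b-a)/np.linalg.norm(b-a); l=np.linalg.norm(b-a); r=W-a; u=r@d; v=abs(r@[-d[1],d[0]])
        L.append(line(W[(u>.08*l)&(u<.92*l)&(v<.006)]))
    Q=np.array([inter(L[i-1],L[i]) for i in range(4)])
    for i in range(4):
        d=Q[(i+1)%4]-Q[i]; print(Q[i].round(4),"len",np.linalg.norm(d).round(4),"dir",np.degrees(np.arctan2(d[1],d[0])).round(2))
m=(t.p.max(2)>115).astype(np.uint8)
k=sorted(cv2.findContours(m,cv2.RETR_EXTERNAL,cv2.CHAIN_APPROX_NONE)[0],key=cv2.contourArea)
print("board"); quad(t,k[-1][:,0],[(393,79),(417,239),(139,265),(133,98)],.05)
print("tray"); quad(t,k[-2][:,0],[(367,252),(375,326),(240,341),(233,263)],.036)
ms=(s.p.max(2)>115).astype(np.uint8); ks=max(cv2.findContours(ms,cv2.RETR_EXTERNAL,cv2.CHAIN_APPROX_NONE)[0],key=cv2.contourArea)
print("board scene"); quad(s,ks[:,0],[(315,123),(407,214),(192,361),(120,224)],.05)
E
python3 m2.py; python3 -c "
import cv2
a=cv2.imread('pics/top0.png')[170:350,120:430]
cv2.imwrite('pics/c.png',cv2.resize(a,None,fx=2.5,fy=2.5,interpolation=2))"
```

```text
collar [ 0.5653 -0.1336  0.0561] miss 0.0013 plane [ 0.5652 -0.1326  0.058 ] [ 0.5661 -0.1344  0.058 ]
clamp [ 0.5929 -0.0385  0.0545] miss 0.0006 plane [ 0.5921 -0.038   0.058 ] [ 0.5946 -0.0398  0.058 ]
nut [0.5643 0.0791 0.0559] miss 0.0007 plane [0.564  0.0792 0.058 ] [0.5654 0.0777 0.058 ]
lens [ 0.7132 -0.1413  0.068 ] miss 0.0006 plane [ 0.7175 -0.1433  0.058 ] [ 0.7099 -0.1406  0.058 ]
dropper [ 0.7189 -0.032   0.0781] miss 0.0016 plane [ 0.7272 -0.0343  0.058 ] [ 0.713  -0.0253  0.058 ]
board
[ 0.7788 -0.2363] len 0.2777 dir -177.71
[ 0.5013 -0.2474] len 0.4371 dir 92.42
[0.4828 0.1893] len 0.2777 dir 2.28
[0.7604 0.2004] len 0.437 dir -87.59
tray
[ 0.4922 -0.1603] len 0.118 dir -177.81
[ 0.3743 -0.1648] len 0.2083 dir 92.58
[0.3649 0.0432] len 0.1191 dir 2.28
[0.4839 0.048 ] len 0.2084 dir -87.73
board sceneTraceback (most recent call last):
  File "m2.py", line 22, in <module>
    print("board scene"); quad(s,ks[:,0],[(315,123),(407,214),(192,361),(120,224)],.05)
                          ~~~~^^^^^^^^^^^^^^^^^^^^^^^^^^^^^^^^^^^^^^^^^^^^^^^^^^^^^^^^^
  File "m2.py", line 13, in quad
    L.append(line(W[(u>.08*l)&(u<.92*l)&(v<.006)]))
             ~~~~^^^^^^^^^^^^^^^^^^^^^^^^^^^^^^^^^
  File "m2.py", line 6, in line
    vx,vy,x,y=cv2.fitLine(np.float32(P),cv2.DIST_HUBER,0,1e-3,1e-3).ravel(); return np.array([x,y]),np.array([vx,vy])
              ~~~~~~~~~~~^^^^^^^^^^^^^^^^^^^^^^^^^^^^^^^^^^^^^^^^^^
cv2.error: OpenCV(4.12.0) /io/opencv/modules/imgproc/src/linefit.cpp:50: error: (-215:Assertion failed) count > 0 in function 'fitLine2D_wods'
```

View pics/c.png

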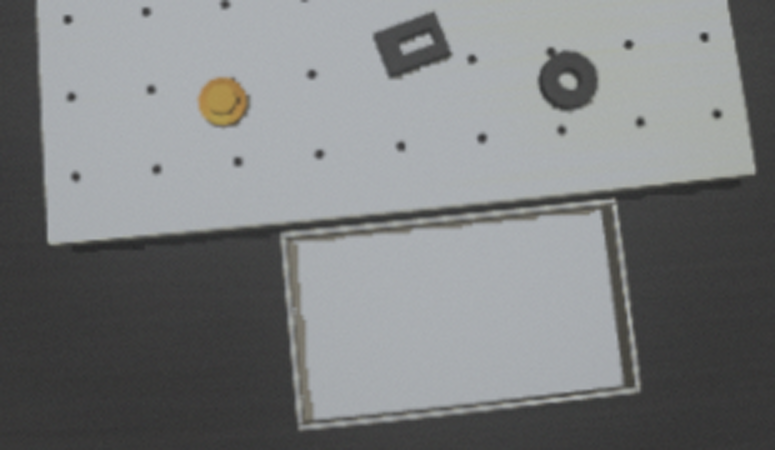

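The enlarged crop confirms the layout: the tray lies to the right of the nut's column, and the collar's column is near the tray's right end. So the nut has to be pushed diagonally and the collar slightly inward. I'll use nearly shut fingers as a cradle rake.

```bash
cat > mv.py <<'E'
# usage: mv.py x y z yaw_deg(tool x axis) ... -> normalised shift/turn from the present pose
import sys; from plant import sensors; import numpy as np
from scipy.spatial.transform import Rotation as R
s=sensors.get_state(); M=R.from_quat(s['eef_rot']).as_matrix(); p=np.array(s['tool_pos'])
yaw=np.degrees(np.arctan2(M[1,0],M[0,0])); print("t",round(s['clock'],2),p.round(4),"yaw",yaw.round(2),"open",round(s['opening'],2),"F",np.round(s['contact_force'],1))
a=np.array(sys.argv[1:],float).reshape(-1,4)
for w in a:
    d=M.T@(w[:3]-p); t=-((w[3]-yaw+180)%360-180); print((d/.3).round(3),(t/360).round(4),"rows",np.ceil([np.linalg.norm(d)/.0417,abs(t)/7.16]))
E
python3 mv.py .42 .34 .20 190   .594 .1085 .15 224.5; python3 - <<'E'
from h import *
t=load("pics/top0.npz"); print(t.plane([(184,124)],.055))
E
```

```text
t 0.1 [0.2454 0.5742 0.238 ] yaw 156.87 open 1.0 F [-0.1  0.   1.2]
[-0.842 -0.489  0.128] -0.092 rows [8. 5.]
[-1.678 -0.971  0.295] -0.1879 rows [15. 10.]
[[0.70698164 0.1143722  0.055     ]]
```

>>> send_rows(rows="-0.12 -0.07 0.02 -0.013; -0.24 -0.14 0.04 -0.026; -0.36 -0.21 0.06 -0.04; -0.48 -0.28 0.08 -0.054; -0.6 -0.35 0.1 -0.068; -0.72 -0.42 0.115 -0.08; -0.84 -0.49 0.128 -0.092; -0.84 -0.49 0.128 -0.092", jaw=0.6)

```text
clock: 0.77
tool_pos: [0.4256, 0.3298, 0.1986]
eef_rot: [-0.081, 0.997, -0.005, 0.0]
contact_force: [0.5, -0.1, 0.1]
opening: 0.418
finger_force: 0.0
```

```bash
python3 mv.py .594 .1085 .12 224.5
```

```text
t 0.77 [0.4256 0.3298 0.1986] yaw -170.66 open 0.42 F [ 0.5 -0.1  0.1]
[-0.434 -0.817  0.27 ] -0.0977 rows [7. 5.]
```

>>> send_rows(rows="-0.06 -0.12 0.04 -0.016; -0.12 -0.24 0.08 -0.032; -0.18 -0.36 0.12 -0.048; -0.25 -0.48 0.16 -0.064; -0.32 -0.6 0.2 -0.08; -0.38 -0.71 0.24 -0.09; -0.434 -0.81 0.27 -0.097; -0.434 -0.81 0.27 -0.097; -0.434 -0.81 0.27 -0.097; -0.434 -0.81 0.27 -0.097")

```text
clock: 1.6
tool_pos: [0.5893, 0.1247, 0.1191]
eef_rot: [-0.382, 0.924, 0.001, -0.0]
contact_force: [-0.2, 0.7, -0.0]
opening: 0.198
finger_force: 0.0
```

```bash
python3 mv.py .594 .1085 .07 224.5 .594 .1085 .054 224.5; python3 - <<'E'
from plant import eyes; import cv2
p,d=eyes.snapshot("top"); cv2.imwrite("pics/top1.png",p[:,:,::-1])
E
```

```text
t 1.6 [0.5893 0.1247 0.1191] yaw -135.12 open 0.2 F [-0.2  0.7 -0. ]
[ 0.027 -0.049  0.164] 0.0011 rows [2. 1.]
[ 0.027 -0.049  0.217] 0.0011 rows [2. 1.]
```

View pics/top1.png

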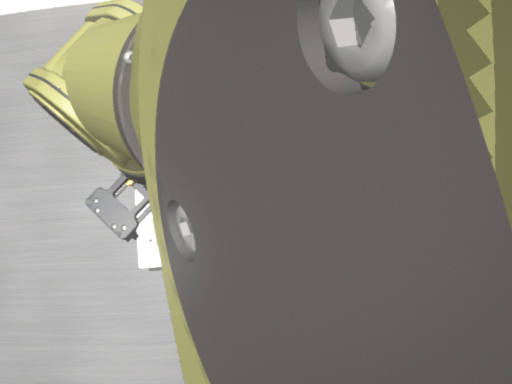

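The arm covers most of the top view. Only the gripper (about 120,205) and the nut (130,183) show. I'll rely on the measured poses and descend behind the nut.

>>> send_rows(rows="0.027 -0.049 0.05 0; 0.027 -0.049 0.1 0; 0.027 -0.049 0.15 0; 0.027 -0.049 0.19 0; 0.027 -0.049 0.19 0; 0.027 -0.049 0.19 0")

```text
clock: 2.15
tool_pos: [0.5939, 0.1079, 0.0616]
eef_rot: [-0.382, 0.924, 0.0, -0.001]
contact_force: [-0.3, 0.6, -0.4]
opening: 0.203
finger_force: 0.0
```

```bash
python3 mv.py .594 .1085 .054 224.5 .486 .0023 .054 224.5
```

```text
t 2.15 [0.5939 0.1079 0.0616] yaw -135.02 open 0.2 F [-0.3  0.6 -0.4]
[-0.002  0.001  0.025] 0.0013 rows [1. 1.]
[0.503 0.005 0.026] 0.0013 rows [4. 1.]
```

>>> send_rows(rows="0 0 0.012 0; 0 0 0.025 0; 0.02 0 0.025 0; 0.05 0 0.025 0; 0.08 0 0.025 0; 0.11 0 0.025 0; 0.14 0 0.025 0; 0.17 0 0.025 0; 0.2 0 0.025 0; 0.23 0 0.025 0")

```text
clock: 2.98
tool_pos: [0.5451, 0.0583, 0.055]
eef_rot: [-0.382, 0.924, 0.0, 0.0]
contact_force: [-0.4, 0.4, 0.1]
opening: 0.199
finger_force: 0.3
```

```bash
python3 mv.py .486 .0023 .054 224.5; python3 - <<'E'
from plant import eyes; import cv2, numpy as np
a,_=eyes.snapshot("scene"); b,_=eyes.snapshot("wrist"); cv2.imwrite("pics/s2.png",np.hstack([a,b])[:,:,::-1][::1]); 
im=cv2.imread("pics/s2.png"); cv2.imwrite("pics/s2.png",cv2.resize(im,(800,300),interpolation=cv2.INTER_AREA))
E
```

```text
t 2.98 [0.5451 0.0583 0.055 ] yaw -135.1 open 0.2 F [-0.4  0.4  0.1]
[0.271 0.007 0.003] 0.0011 rows [2. 1.]
```

View pics/s2.png

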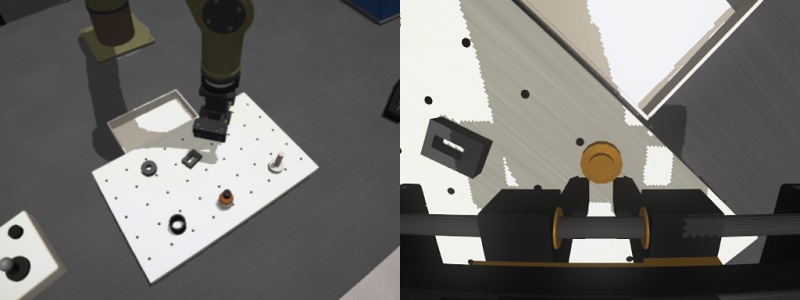

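The wrist view (right half) shows the nut cradled between the fingertips at (600,162). The tray corner is at (643,117), so going straight ahead crosses the edge inside the tray. I'll continue.

>>> send_rows(rows="0.03 0 0.002 0; 0.06 0 0.002 0; 0.09 0 0.002 0; 0.12 0 0.002 0; 0.15 0 0.002 0; 0.175 0 0.002 0; 0.2 0 0.002 0; 0.225 0 0.002 0; 0.25 0 0.002 0; 0.27 0 0.002 0")

```text
clock: 3.92
tool_pos: [0.4869, 0.0005, 0.054]
eef_rot: [-0.382, 0.924, -0.0, -0.001]
contact_force: [0.2, 0.2, -0.6]
opening: 0.198
finger_force: 0.0
```

>>> send_rows(rows="0.01 0 0 0; 0.01 0 0 0; 0.01 0 0 0")

```text
clock: 4.17
tool_pos: [0.4862, -0.0003, 0.0541]
eef_rot: [-0.382, 0.924, 0.0, 0.0]
contact_force: [-0.1, 0.1, 0.5]
opening: 0.202
finger_force: 0.0
```

```bash
python3 mv.py .486 .0023 .13 224.5 .6077 -.1487 .13 160.4; python3 - <<'E'
from plant import eyes; import cv2, numpy as np
b,_=eyes.snapshot("wrist"); cv2.imwrite("pics/s3.png",b[:,:,::-1])
E
```

```text
t 4.17 [ 4.862e-01 -3.000e-04  5.410e-02] yaw -135.1 open 0.2 F [-0.1  0.1  0.5]
[-0.006  0.007 -0.253] 0.0011 rows [2. 1.]
[ 0.062 -0.636 -0.253] 0.1792 rows [ 5. 10.]
```

View pics/s3.png

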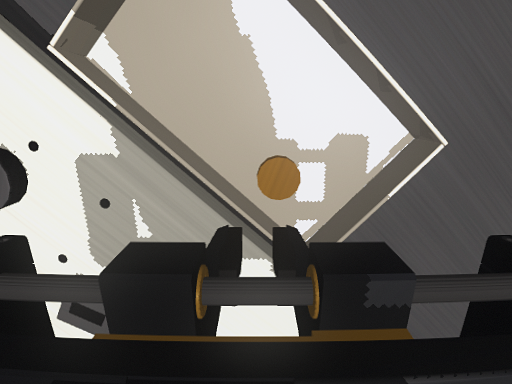

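The nut lies in the tray at (279,177). Next is the collar: rise and move over behind it.

>>> send_rows(rows="0 0 -0.12 0; 0 -0.02 -0.23 0.01; 0 -0.1 -0.253 0.028; 0.01 -0.18 -0.253 0.046; 0.02 -0.27 -0.253 0.065; 0.03 -0.36 -0.253 0.084; 0.04 -0.45 -0.253 0.103; 0.05 -0.54 -0.253 0.122; 0.06 -0.62 -0.253 0.141; 0.062 -0.636 -0.253 0.16")

```text
clock: 5.05
tool_pos: [0.6102, -0.1533, 0.13]
eef_rot: [0.116, 0.993, -0.001, 0.002]
contact_force: [-0.4, -0.3, -0.3]
opening: 0.198
finger_force: 0.0
```

>>> send_rows(rows="0 0 0 0.01; 0 0 0 0.019; 0 0 0 0.019; 0 0 0 0.019")

```text
clock: 5.38
tool_pos: [0.6078, -0.1481, 0.13]
eef_rot: [0.169, 0.986, 0.0, -0.0]
contact_force: [-0.3, 0.3, 0.3]
opening: 0.199
finger_force: 0.0
```

```bash
python3 mv.py .6077 -.1487 .065 160.4
```

```text
t 5.38 [ 0.6078 -0.1481  0.13  ] yaw 160.6 open 0.2 F [-0.3  0.3  0.3]
[-0.    -0.002  0.217] 0.0005 rows [2. 1.]
```

>>> send_rows(rows="0 0 0.07 0; 0 0 0.14 0; 0 0 0.2 0; 0 0 0.235 0; 0 0 0.252 0; 0.01 0 0.252 0; 0.03 0 0.252 0; 0.06 0 0.252 0; 0.09 0 0.252 0; 0.12 0 0.252 0")

```text
clock: 6.22
tool_pos: [0.5739, -0.1363, 0.0559]
eef_rot: [0.17, 0.986, 0.0, 0.001]
contact_force: [1.2, -0.1, -0.5]
opening: 0.202
finger_force: 0.2
```

```bash
python3 mv.py .4963 -.1091 .054 160.4; python3 - <<'E'
from plant import eyes; import cv2, numpy as np
b,_=eyes.snapshot("wrist"); cv2.imwrite("pics/s4.png",b[:,:,::-1])
E
```

```text
t 6.22 [ 0.5739 -0.1363  0.0559] yaw 160.48 open 0.2 F [ 1.2 -0.1 -0.5]
[ 0.274 -0.001  0.006] 0.0002 rows [2. 1.]
```

View pics/s4.png

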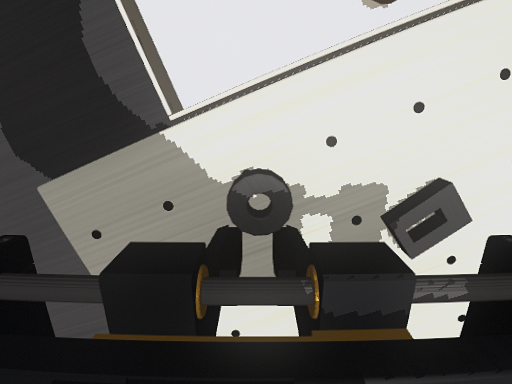

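The collar is cradled at (259,201), and straight ahead enters the tray well clear of its corner at (170,118). I'll continue.

>>> send_rows(rows="0.03 0 0.004 0; 0.06 0 0.004 0; 0.09 0 0.004 0; 0.12 0 0.004 0; 0.15 0 0.004 0; 0.18 0 0.004 0; 0.21 0 0.004 0; 0.235 0 0.004 0; 0.26 0 0.004 0; 0.285 0 0.004 0")

```text
clock: 7.1
tool_pos: [0.4929, -0.1077, 0.0538]
eef_rot: [0.17, 0.986, 0.0, 0.0]
contact_force: [-0.3, 0.0, -0.0]
opening: 0.193
finger_force: 0.0
```

>>> send_rows(rows="0 0 0 0; 0 0 0 0; 0 0 0 0; 0 0 0 0")

```text
clock: 7.43
tool_pos: [0.4937, -0.1081, 0.0533]
eef_rot: [0.17, 0.985, 0.0, 0.0]
contact_force: [0.5, 0.3, 0.7]
opening: 0.2
finger_force: 0.0
```

```bash
python3 mv.py .638 -.0367 .13 182.35; python3 - <<'E'
from plant import eyes; import cv2, numpy as np
b,_=eyes.snapshot("wrist"); cv2.imwrite("pics/s5.png",b[:,:,::-1])
E
```

```text
t 7.43 [ 0.4937 -0.1081  0.0533] yaw 160.45 open 0.2 F [0.5 0.3 0.7]
[-0.374  0.385 -0.255] -0.0608 rows [5. 4.]
```

View pics/s5.png

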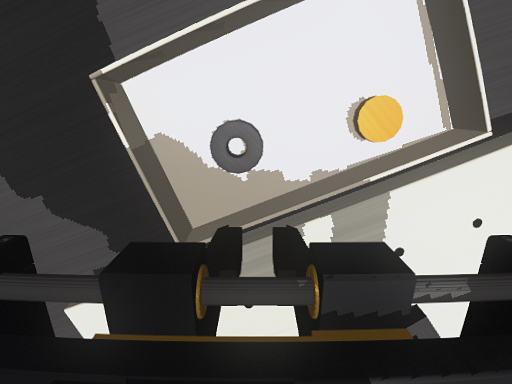

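The collar (237,146) and the nut (380,119) both lie in the tray. Next is the clamp.

>>> send_rows(rows="0 0 -0.12 0; -0.02 0.02 -0.23 0; -0.08 0.08 -0.255 -0.01; -0.14 0.14 -0.255 -0.02; -0.2 0.2 -0.255 -0.035; -0.26 0.26 -0.255 -0.05; -0.32 0.33 -0.255 -0.061; -0.374 0.385 -0.255 -0.061; -0.374 0.385 -0.255 -0.061; -0.374 0.385 -0.255 -0.061")

```text
clock: 8.32
tool_pos: [0.6381, -0.0359, 0.1294]
eef_rot: [-0.021, 1.0, 0.0, 0.0]
contact_force: [-0.6, -0.3, -0.5]
opening: 0.199
finger_force: 0.0
```

```bash
python3 mv.py .638 -.0367 .054 182.35
```

```text
t 8.32 [ 0.6381 -0.0359  0.1294] yaw -177.54 open 0.2 F [-0.6 -0.3 -0.5]
[ 0.    -0.003  0.251] 0.0003 rows [2. 1.]
```

>>> send_rows(rows="0 0 0.07 0; 0 0 0.14 0; 0 0 0.2 0; 0 0 0.235 0; 0 0 0.25 0; 0.01 0 0.25 0; 0.03 0 0.25 0; 0.055 0 0.25 0; 0.08 0 0.25 0; 0.105 0 0.25 0")

```text
clock: 9.15
tool_pos: [0.6056, -0.0381, 0.0557]
eef_rot: [-0.021, 1.0, -0.0, 0.001]
contact_force: [0.8, -0.2, 1.0]
opening: 0.2
finger_force: 0.4
```

>>> send_rows(rows="0.025 0 0.002 0; 0.05 0 0.002 0; 0.075 0 0.002 0; 0.1 0 0.002 0; 0.125 0 0.002 0; 0.15 0 0.002 0; 0.175 0 0.002 0; 0.2 0 0.002 0")

```text
clock: 9.82
tool_pos: [0.5455, -0.0405, 0.0542]
eef_rot: [-0.021, 1.0, 0.0, 0.0]
contact_force: [1.5, -0.6, 0.5]
opening: 0.199
finger_force: 0.4
```

```bash
python3 mv.py .483 -.043 .054 182.35; python3 - <<'E'
from plant import eyes; import cv2, numpy as np
b,_=eyes.snapshot("wrist"); cv2.imwrite("pics/s6.png",b[:,:,::-1])
E
```

```text
t 9.82 [ 0.5455 -0.0405  0.0542] yaw -177.58 open 0.2 F [ 1.5 -0.6  0.5]
[0.208 0.    0.001] 0.0002 rows [2. 1.]
```

View pics/s6.png

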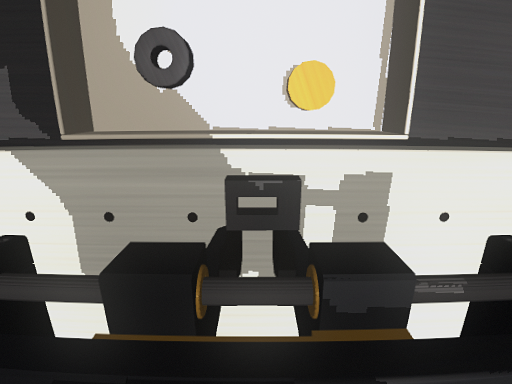

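The clamp sits square on the fingertips at (262,203). The nut is slightly to the right ahead (311,85), so I'll drift a little left while pushing over.

>>> send_rows(rows="0.025 -0.004 0 0; 0.05 -0.008 0 0; 0.075 -0.013 0 0; 0.1 -0.018 0 0; 0.12 -0.022 0 0; 0.14 -0.026 0 0; 0.16 -0.03 0 0; 0.18 -0.03 0 0; 0.2 -0.03 0 0; 0.22 -0.03 0 0")

```text
clock: 10.7
tool_pos: [0.4799, -0.0522, 0.0542]
eef_rot: [-0.021, 1.0, 0.0, -0.0]
contact_force: [0.8, 0.7, -0.4]
opening: 0.201
finger_force: 0.0
```

>>> send_rows(rows="0.01 0 0 0; 0.01 0 0 0; 0.01 0 0 0; 0.01 0 -0.05 0; 0 0 -0.15 0; 0 0 -0.3 0; 0 0 -0.4 0; -0.05 0 -0.4 0; -0.1 0 -0.4 0; -0.1 0 -0.4 0")

```text
clock: 11.53
tool_pos: [0.5144, -0.0507, 0.1753]
eef_rot: [-0.021, 1.0, 0.001, 0.003]
contact_force: [0.2, 1.7, 0.1]
opening: 0.199
finger_force: 0.0
```

```bash
python3 mv.py; python3 - <<'E'
from plant import eyes; import cv2, numpy as np
a,_=eyes.snapshot("scene"); b,_=eyes.snapshot("wrist"); cv2.imwrite("pics/s7.png",cv2.resize(np.hstack([a,b])[:,:,::-1],(800,300),interpolation=cv2.INTER_AREA))
E
```

```text
t 11.53 [ 0.5144 -0.0507  0.1753] yaw -177.62 open 0.2 F [0.2 1.7 0.1]
```

View pics/s7.png

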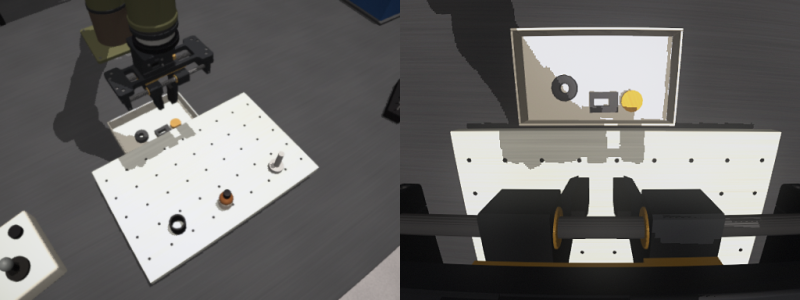

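Both halves show the collar, clamp and nut on the tray floor; in the wrist view they are at (565,88), (603,102) and (632,100). The post, dropper and lens tube stand as before, and the gripper is clear.

```bash
python3 -c "
from plant import finish_job; print(finish_job())"
```

```text
the job is handed in; nothing more can be done
None
```

The collar, clamp and nut were all swept over the front edge and lie in the tray, and the post, dropper bottle and lens tube look unmoved; I handed the job in at about 11.6 s, and no verdict came back.

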